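# Release and slide off a terminal cover

### The job

On the fixture whose electronics end carries three round knobs, press the white snap tab ahead of the grey terminal cover all the way down; it stays down. Then push the released cover along its rails, off its seat and past the tab, until it lies flat with its whole length on the bare plywood deck, not hanging over the far end. Only slide the cover, never lift or tip it, and leave the other fixture (the one with the cooling fins), its cover and tab, and everything else on the bench where they are.

Things in the scene. Friction and masses are not known exactly. Their poses are not given: they have to be found in the camera images.
- driver: the fixture to work on, with three round knobs (up to 60 mm high) on its electronics end; 315 x 100 mm, fixed. Origin: at bench height; x runs along it, roughly away from the robot, y left, z up. Along x: electronics block -150 to -90 mm (44 mm high), cover seat -85 to -5, snap tab -3 to 29, bare deck 35 to 165 mm, where it ends without a stop
- driver_seat (a point): middle of the cover seat at rail height, x = -45, z = 34 mm of the fixture. Two level rails (tops 34 mm above the bench, 52 mm apart inside, open between them at the tab) run from here to the deck's far end, with side walls up to 40 mm and 84 mm apart. Along the seat, lips (top 43 mm, 74 mm apart) overlap the cover's side edges: it can only slide
- driver_cover: terminal cover of the fixture with knobs: loose grey plate 80 (x) x 81 (y) x 4 mm, 60 g, on the rails. Origin: centre of its underside; axes as the fixture's. An upright rib on top, 8 (x) x 50 (y) mm, rises 12 mm above the plate, centred at x = +12 mm; the rib's face to push is at x = +8 mm, with 48 mm of bare plate behind it. Seated, the origin is at x = -45, z = 34 mm of the fixture, with about 2 mm of play
- driver_tab_pad (a point): centre of the top face of the fixture's snap tab, a flat pad 32 (x) x 30 (y) mm; at x = 13 mm, y = 0 of the fixture, 40 mm above the bench when up and 31 mm when fully pressed
- driver_tab (a joint): travel of the snap tab, m: 0 standing up (top 6 mm above the rails, blocking the cover), 0.009 fully pressed straight down (3 mm below the rails); starts at 0 to 0.002. Takes about 6 N to move, has no spring and stays where it is left; the cover can pass only beyond 0.006
- driver_deck (a point): centre of the bare deck's top face (130 mm along x), at x = 100 mm, y = 0 of the fixture, 34 mm above the bench; a cover whose origin lies over this point, give or take 25 mm along x, is wholly on the deck
- supply: the other fixture, to be left alone, alike but with eight cooling fins in place of knobs; same origin, axes and sizes, fins rising to 62 mm; it may stand on either side of the first
- supply_cover: cover of the other fixture, to be left alone: same as the first one's
- supply_tab (a joint): snap tab of the other fixture, to be left alone; travel in m as for the first, it starts at 0 to 0.002
- stepper: loose square motor 42 x 42 x 44 mm, its shaft pointing up to 62 mm; origin at the centre of its underside
- blue_board: loose blue circuit board 75 x 54 mm, 16 mm high; origin at the centre of its underside
- green_board: loose green circuit board 85 x 60 mm, 16 mm high; origin at the centre of its underside
- breadboard: loose white plug-in board 55 x 165 x 10 mm; origin at the centre of its underside
- wheel: black rubber robot wheel lying flat, 68 mm across, 34 mm high; origin at the centre of its underside
- screwdriver: loose screwdriver lying on the bench; origin on its underside
- jar: small clear jar with a white cap, 52 mm across, 60 mm high; origin at the centre of its underside
Not all that is in view belongs to the job. What is shaped like the driver_cover but yellow is not meant.

How it is judged:
By the outcome, as a careful person would: the job done as asked, in the order asked, and still so for the second after the job is handed in, with the robot touching nothing.
It also fails if it takes over 40 s, if anything falls off the work surface, if the arm or the gripper's body presses on something with over 40 N, if the wrist force passes 120 N, or if a joint passes its speed limit or range.

### The arm

A 7-joint arm with a two-finger parallel gripper is mounted at the origin on the work surface. World frame = base frame: x ahead of the robot, y to its left, z up, the work surface at z = 0. Lengths are in m, angles in rad, forces in N, time in s.
With the tool pointing down it reaches from about 0.425 to 0.875 m from the base axis. Payload 4.7 kg.
Tool frame: the origin (TCP) lies on the centre line of the jaws, within the pads' length; the fingertips stand 11 mm ahead of it and the grasp point (between the pads) lies 8 mm behind it; z points along the fingers, y is the line along which they close (so a half turn about z gives the same grasp; the last joint's range is limited). The gripper opens to 87 mm and grips with 3 to 60 N. Pads are 19 mm wide; open, the fingers measure 117 mm over their backs; the gripper's body (75 mm by 190 mm) begins 51 mm behind the grasp point.
Start: joints at [-1.321, 0.321, -0.07, 1.45, 0.023, 1.371, -0.057], TCP at [0.152, 0.632, 0.203] pointing down, gripper open.
Joint ranges: [-2.86, 2.86], [-0.3, 2.09], [-1.38, 1.24], [0.06, 2.45], [-1.56, 4.7], [0.09, 2.05], [-2.69, 2.69]. Speed limits (rad/s): [2.57, 2.57, 3.14, 3.14, 3.14, 3.14, 3.14].

### API

Orientations are given as [roll, pitch, yaw] about the fixed x, y, z axes, in that order (R = Rz(yaw) Ry(pitch) Rx(roll)).
In Python, from station import robot gives the robot as it stands. The module is installed in compiled form; this text tells all that it offers.
- The arm moves only by the tool carry_out, never from a script. Its argument "plan" is text: rows parted by semicolons, each of 6 numbers parted by spaces: the shift along the tool's x, y, z in cm, then the turn, a rotation vector about the tool's x, y, z in degrees. In form: tx ty tz ax ay az; .... A call has 1 to 20 rows; each row shifts and turns the commanded pose from where the row before left it, along the tool's axes as they then stand; what a row does not reach is not made up. A row lasts 1/10 s, in which the tool goes at most 50 mm and 8.59 degrees, less where a joint would pass 70% of its speed; a pose out of reach is approached as far as the arm can. A call is refused whole if a number of a shift passes 5 or a number of a turn 8.59, either way. A call with a gripper value outside its range is refused whole. "fingers" is the closure, from 0 (fully open) to 1 (shut), set as the call begins (left out, the last holds). The fingers move at their own pace and stop on an object; the grip force is fixed at half the most. Time passes only in rows, so rows that do not move let the fingers close. It gives the time, the measured TCP pose, the force, the opening and the grip force at its end, in the units of the state.
- robot.sense(): the state, without advancing time (a new reading comes with each control period).
- robot.capture(name): name is "scene" or "top" or "wrist"; returns the picture (480x640x3 uint8, blue, green, red); there is no depth.
- robot.get_calibration(name): a dict with "K" (3x3 intrinsics, pixels), "cam_to_world" (4x4, takes a point from camera to world coordinates). Camera axes: x right, y up, looking along -z (the intrinsics and any distortion apply to the point x, -y, -z); pixel columns grow to the right and rows downward; lengths in m; the calibration is good to about 2 mm. A picture is of the moment at which its call begins: read the wrist's pose just before it. get_calibration takes no time and is no camera call; for the wrist camera it gives the pose at the moment of the call.
- robot.sign_off(): hands the job in; it is judged then, once.
Trained networks look in the newest picture that a camera, given by its name, has taken for a name from the list of things; names that differ only in an ending like _2 or _b are one class to them, and where a whole thing is asked for, a point or a joint stands for the part that bears it (a point fixed in the world has none). Each returns a list of dicts, best first, with "confidence" (0 to 1); they miss things now and then, are a little off and sometimes report something else, mostly with a low value. They report only what shows in the picture. A call takes as long as a camera call. They do not tell look-alikes from the thing itself.
- robot.regions_of(label, camera): "pixels" (480x640 bool, what is visible of it) and "rect" ([left, top, right, bottom] in pixels, round what is visible of it).
The state is a dict: "time_s": time; "q": joint angles; "qd": joint speeds; "tau": joint torques, N m; "tool_pos": TCP position; "orientation": TCP orientation; "ft_force": force on the tool from outside, world axes, zero at the start; "ft_torque": the same for the moment, N m; "opening": finger opening in m; "grasp_force": force on a finger pad.
Only numpy, scipy, OpenCV 4.12 (cv2) and the standard library are available. Lean on these libraries where they do the work, as an engineer would, in place of code of your own. Each camera call takes 0.05 s, during which the arm holds its last target. There are 200 camera calls.

## Working session

There is one attempt and no reset: what is moved stays moved. The work goes in short steps, Python scripts to look and compute and a tool call to move; the robot and the scene stay as the last step left them, time stands still between calls to the robot, and variables do not carry over. Pictures are saved under pics/ and viewed, at most 10 in all, crops included, and the job is handed in when it is done.

Besides the shell and the picture viewer there is one more tool, called as name(argument=value, ...), one argument or row to a line, values as JSON. carry_out: Moves the arm, as the interface text tells. Its arguments: {"type":"object","properties":{"plan":{"type":"string"},"fingers":{"type":"number"}},"required":["plan"]}

```bash
mkdir -p pics
cat > h.py <<'E'
import numpy as np, cv2
from station import robot
from scipy.spatial.transform import Rotation as R
def ray(cam,uv,z,cal=None):
    c=cal or robot.get_calibration(cam);K=np.array(c["K"]);T=np.array(c["cam_to_world"])
    d=np.linalg.inv(K)@[uv[0],uv[1],1];d=T[:3,:3]@[d[0],-d[1],-d[2]];o=T[:3,3]
    return o+d*(z-o[2])/d[2]
def proj(cam,p,cal=None):
    c=cal or robot.get_calibration(cam);K=np.array(c["K"]);T=np.array(c["cam_to_world"])
    q=T[:3,:3].T@(np.array(p)-T[:3,3]);q=K@[q[0],-q[1],-q[2]];return q[:2]/q[2]
E
python3 - <<'E'
from h import *
a=robot.capture("scene");b=robot.capture("top")
cv2.imwrite("pics/scene.png",a);cv2.imwrite("pics/top.png",b)
for l in ["driver","supply","driver_cover","driver_tab","supply_cover"]:
    for r in robot.regions_of(l,"top")[:3]:
        m=r["pixels"];v,u=np.nonzero(m);print(l,round(r["confidence"],2),r["rect"],u.mean().round(1),v.mean().round(1))
s=robot.sense();print(s["time_s"],s["tool_pos"],s["orientation"],robot.get_calibration("top"))
E
```

```text
driver 0.64 [222.8, 155.6, 296.8, 299.4] 256.0 224.2
supply 0.87 [363.0, 167.9, 438.3, 314.4] 398.1 237.0
driver_cover 0.71 [155.7, 355.9, 193.5, 393.7] 175.0 374.3
driver_cover 0.69 [241.4, 227.1, 279.2, 271.8] 260.8 247.6
driver_tab 0.76 [246.6, 213.5, 265.2, 230.5] 255.1 222.9
driver_tab 0.4 [477.0, 273.3, 510.5, 304.3] 492.5 289.6
supply_cover 0.62 [385.9, 240.3, 426.7, 282.0] 405.4 261.8
0.35 [0.15185947 0.63190483 0.20273334] [-3.14123827e+00  5.77795707e-05  2.90583617e+00] {'K': array([[438.72889724,   0.        , 326.01613359],
       [  0.        , 438.72889724, 239.01718295],
       [  0.        ,   0.        ,   1.        ]]), 'cam_to_world': array([[ 0.01117591,  0.98145644, -0.19135922,  0.34903648],
       [-0.99981082,  0.01401467,  0.01348773,  0.02187358],
       [ 0.01591946,  0.19117228,  0.98142739,  0.98646378],
       [ 0.        ,  0.        ,  0.        ,  1.        ]])}
```

View pics/top.png

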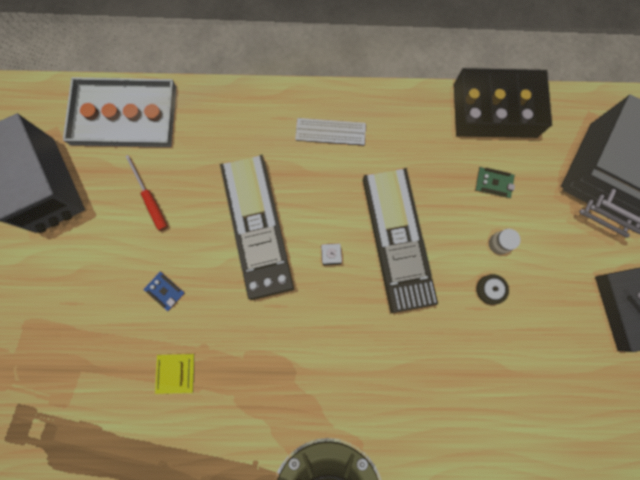

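View pics/scene.png

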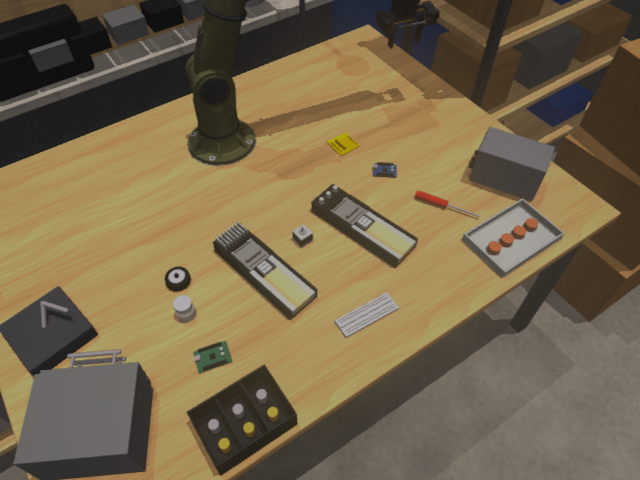

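The top view shows the knobbed fixture at about (256,225): knobs (253–282,282), grey cover (262,248), white tab (255,222) and deck (248,185).

These could be mistaken for it:
- the finned fixture's cover at (405,262) and tab (400,236)
- the yellow plate at (175,374)

I choose the cover at (262,248) and will check it in a close crop.

Run:
```python
from h import *
b=cv2.imread("pics/top.png");cv2.imwrite("pics/crop.png",cv2.resize(b[145:310,200:320],None,fx=3.6,fy=3.6,interpolation=cv2.INTER_CUBIC))
robot.capture("top");c=robot.get_calibration("top")
# fixture pose from the mask: fit projected hull of the body box
from scipy.optimize import minimize
m=robot.regions_of("driver","top")[0]["pixels"]
for l in ["driver_cover","driver_tab"]:
    for r in robot.regions_of(l,"top"):
        if r["rect"][0]>220 and r["rect"][2]<300: m|=r["pixels"]
def P(x,y,a,p): 
    ca,sa=np.cos(a),np.sin(a);return [x+ca*p[0]-sa*p[1],y+sa*p[0]+ca*p[1],p[2]]
pts=[(-.15,s*.05,z) for s in(1,-1) for z in(0,.044)]+[(.165,s*.05,z) for s in(1,-1) for z in(0,.040)]
def cost(q):
    h=cv2.convexHull(np.array([proj("top",P(q[0],q[1],q[2],p),c) for p in pts],np.float32))
    k=np.zeros((480*4,640*4),np.uint8);cv2.fillConvexPoly(k,np.int32((h+.5)*4*16),1,shift=4)
    k=cv2.resize(k.astype(np.float32),(640,480),interpolation=cv2.INTER_AREA)
    return np.abs(k-m).sum()
x0=ray("top",(256,224),.03,c);best=None
for a in np.arange(-.3,.5,.1):
    r=minimize(cost,[x0[0],x0[1],a],method="Nelder-Mead",options=dict(initial_simplex=[[x0[0],x0[1],a],[x0[0]+.02,x0[1],a],[x0[0],x0[1]+.02,a],[x0[0],x0[1],a+.1]]))
    if best is None or r.fun<best.fun: best=r
print(best.x,best.fun,m.sum())
x,y,a=best.x
for p in [(.013,0,.04),(-.045,0,.038),(.165,.042,.04),(.165,-.042,.04)]: print(P(x,y,a,p),proj("top",P(x,y,a,p),c))
print("tab by mask",ray("top",(255.1,222.9),.04,c)); print("cover by mask",ray("top",(260.8,247.6),.038,c))
s=robot.sense();print(s["time_s"])
```

```text
[0.55603568 0.16226731 0.25510033] 252.5 6348
[np.float64(0.5686149717916202), np.float64(0.16554775825402346), 0.04] [255.26456806 222.45327794]
[np.float64(0.512491968797294), np.float64(0.15091189357513132), 0.038] [261.01621616 247.73665532]
[np.float64(0.705097560388588), np.float64(0.24454461268425293), 0.04] [222.86072156 163.25990906]
[np.float64(0.7262943299235353), np.float64(0.1632630221407459), 0.04] [259.18013493 155.01599235]
tab by mask [0.56759769 0.16586775 0.04      ]
cover by mask [0.51278885 0.15139608 0.038     ]
0.55
```

View pics/crop.png

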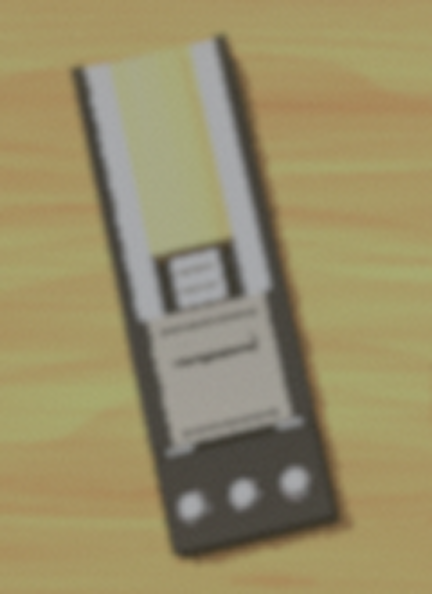

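The crop confirms the choice: three knobs (bottom), grey cover with rib, white tab, bare deck. The fixture is at about (0.556, 0.162) with yaw 0.255. I'll move above the tab and close the fingers.

carry_out(
  plan="-3.2 -2.2 0 0 0 0;-3.2 -2.2 0 0 0 0;-3.2 -2.2 0 0 0 0;-3.2 -2.2 0 0 0 0;-3.2 -2.2 0 0 0 0;-3.2 -2.2 0 0 0 0;-3.2 -2.2 0 0 0 0;-3.2 -2.2 0 0 0 0;-3.2 -2.2 0 0 0 0;-3.2 -2.2 0 0 0 0;-3.2 -2.2 0 0 0 0;-3.2 -2.2 0 0 0 0;-3.2 -2.2 0 0 0 0;-3.2 -2.2 0 0 0 0;-3.2 -2.2 0 0 0 0;-3.2 -2.2 0 0 0 0;0 0 0 0 0 -7;0 0 0 0 0 -7;0 0 0 0 0 -7;0 0 0 0 0 -7",
  fingers=1,
)

```text
time_s: 2.55
tool_pos: [0.5675, 0.1701, 0.203]
orientation: [3.141, 0.0, -2.884]
ft_force: [-0.0, 0.7, -0.2]
opening: 0.0003
grasp_force: 0.0
```

```bash
cat > near.py <<'E'
from h import *
import sys
c=robot.get_calibration("wrist");s=robot.sense();im=robot.capture("wrist")
x,y,a=.556,.1623,.255
def W(p): 
    ca,sa=np.cos(a),np.sin(a);return [x+ca*p[0]-sa*p[1],y+sa*p[0]+ca*p[1],p[2]]
o=im.copy()
def poly(P,col): cv2.polylines(o,[np.int32([proj("wrist",W(p),c) for p in P])],True,col,1)
poly([(-.003,.015,.04),(.029,.015,.04),(.029,-.015,.04),(-.003,-.015,.04)],(0,0,255))
poly([(.035,.05,.04),(.165,.05,.04),(.165,-.05,.04),(.035,-.05,.04)],(0,255,0))
poly([(-.085,.0405,.038),(-.005,.0405,.038),(-.005,-.0405,.038),(-.085,-.0405,.038)],(255,0,0))
cv2.imwrite(f"pics/{sys.argv[1]}.png",o);cv2.imwrite(f"pics/{sys.argv[1]}_raw.png",im)
for l,z in [("driver_tab",.04),("driver_cover",.038)]:
    for r in robot.regions_of(l,"wrist")[:2]:
        v,u=np.nonzero(r["pixels"]);w=ray("wrist",(u.mean(),v.mean()),z,c);d=w[:2]-[x,y]
        print(l,round(r["confidence"],2),r["rect"],w.round(4),"fix",np.round([np.cos(a)*d[0]+np.sin(a)*d[1],-np.sin(a)*d[0]+np.cos(a)*d[1]],4))
print(s["time_s"],s["tool_pos"],s["ft_force"],c["cam_to_world"][:3,3])
E
python3 near.py w1
```

```text
driver_cover 0.87 [277.0, 115.5, 357.6, 204.2] [0.5132 0.1537 0.038 ] fix [-0.0436  0.0025]
2.55 [0.56754474 0.17012291 0.2030158 ] [-0.04483343  0.74388595 -0.20478411] [0.49277255 0.15133433 0.38507574]
```

View pics/w1.png

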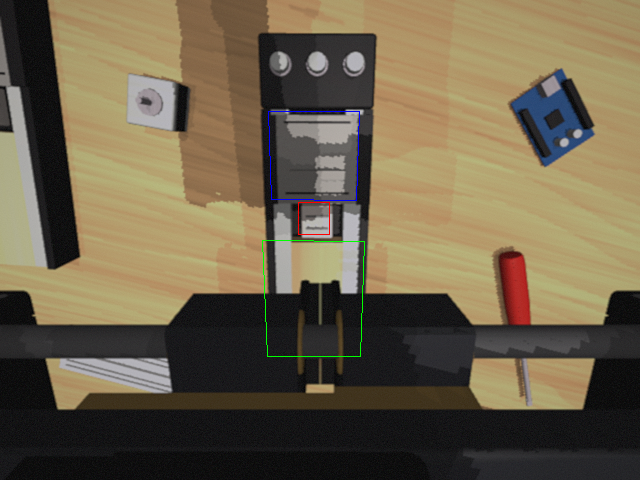

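The overlay matches to about 2 mm (the fixture sits about 2 mm further in +y; tab at (316,219)). I'll shift by 2.5 mm and go down onto the tab.

carry_out(
  plan="0 -0.25 2 0 0 0;0 0 3 0 0 0;0 0 3 0 0 0;0 0 3 0 0 0;0 0 2 0 0 0;0 0 1 0 0 0;0 0 0.3 0 0 0;0 0 0.3 0 0 0;0 0 0.3 0 0 0;0 0 0.2 0 0 0;0 0 0.2 0 0 0;0 0 0.2 0 0 0;0 0 0.2 0 0 0;0 0 0.2 0 0 0;0 0 0.1 0 0 0;0 0 0 0 0 0",
)

```text
time_s: 4.3
tool_pos: [0.568, 0.1677, 0.0427]
orientation: [-3.142, -0.0, -2.889]
ft_force: [0.6, -0.2, -0.4]
opening: 0.0006
grasp_force: 0.0
```

carry_out(
  plan="0 0 0.1 0 0 0;0 0 0.1 0 0 0;0 0 0 0 0 0",
)

```text
time_s: 4.6
tool_pos: [0.568, 0.1677, 0.0409]
orientation: [3.142, -0.0, -2.889]
ft_force: [0.4, -0.1, -0.4]
opening: 0.0005
grasp_force: 0.0
```

```bash
python3 near.py w2; python3 -c "
import cv2;i=cv2.imread('pics/w2_raw.png');cv2.imwrite('pics/w2c.png',cv2.resize(i[150:420,180:460],None,fx=2.2,fy=2.2,interpolation=cv2.INTER_CUBIC))"
```

```text
driver_tab 0.93 [289.1, 259.5, 346.6, 292.5] [0.5606 0.166  0.04  ] fix [0.0053 0.0024]
driver_cover 0.77 [240.5, 92.3, 397.2, 258.9] [0.5115 0.1532 0.038 ] fix [-0.0454  0.0025]
4.6 [0.56803248 0.16770575 0.04085361] [ 0.3716299  -0.11552129 -0.39328863] [0.493209   0.14934455 0.22291302]
```

View pics/w2c.png

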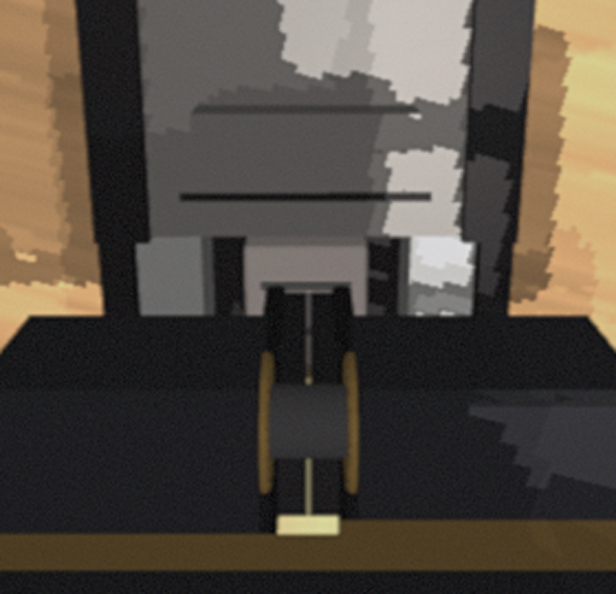

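The fingertips are on the tab pad (crop (308,290)), centred between the rails. I'll press on until the stop is felt.

carry_out(
  plan="0 0 0.1 0 0 0;0 0 0.1 0 0 0",
)

```text
time_s: 4.95
tool_pos: [0.5682, 0.1678, 0.039]
orientation: [3.142, 0.0, -2.889]
ft_force: [-0.5, -1.3, -0.3]
opening: 0.0006
grasp_force: 0.0
```

carry_out(
  plan="0 0 0.1 0 0 0;0 0 0.1 0 0 0",
)

```text
time_s: 5.15
tool_pos: [0.5681, 0.1678, 0.0368]
orientation: [3.142, -0.0, -2.889]
ft_force: [-0.1, -0.4, 0.2]
opening: 0.0005
grasp_force: 0.0
```

carry_out(
  plan="0 0 0.1 0 0 0;0 0 0.1 0 0 0;0 0 0.1 0 0 0",
)

```text
time_s: 5.45
tool_pos: [0.5681, 0.1678, 0.0339]
orientation: [3.142, 0.0, -2.889]
ft_force: [1.1, -0.4, 0.5]
opening: 0.0003
grasp_force: 0.0
```

Run:
```python
from h import *
c=robot.get_calibration("wrist");im=robot.capture("wrist");s=robot.sense()
p=np.array(s["tool_pos"]);Rm=R.from_euler("xyz",s["orientation"]).as_matrix()
for t in [(0,0,.011),(.0095,0,.011),(-.0095,0,.011),(.0095,0,0)]: print(t,proj("wrist",p+Rm@t,c))
a=.255;W=lambda q:[.5555+np.cos(a)*q[0]-np.sin(a)*q[1],.1642+np.sin(a)*q[0]+np.cos(a)*q[1],q[2]]
for q in [(-.003,.015,.04),(-.003,-.015,.04),(-.003,.015,.031),(-.003,-.015,.031),(.029,0,.04),(.029,0,.031),(-.005,.026,.034),(-.005,-.026,.034)]: print(q,proj("wrist",W(q),c))
r=robot.regions_of("driver_tab","wrist")
print([x["rect"] for x in r],c["K"][0,0],c["cam_to_world"],s["ft_force"],s["tau"])
cv2.imwrite("pics/w3.png",cv2.resize(im[230:370,230:410],None,fx=4,fy=4,interpolation=cv2.INTER_CUBIC))
```

```text
(0, 0, 0.011) [317.89877717 277.41278016]
(0.0095, 0, 0.011) [317.89606227 261.5467013 ]
(-0.0095, 0, 0.011) [317.90142314 292.87604988]
(0.0095, 0, 0) [317.7964604  268.39937685]
(-0.003, 0.015, 0.04) [346.71699266 260.76199514]
(-0.003, -0.015, 0.04) [287.70774286 260.81091447]
(-0.003, 0.015, 0.031) [345.51896292 255.21698281]
(-0.003, -0.015, 0.031) [289.12953824 255.26380941]
(0.029, 0, 0.04) [317.3801284  317.59714915]
(0.029, 0, 0.031) [317.47997623 309.88393453]
(-0.005, 0.026, 0.034) [367.02823214 253.36074177]
(-0.005, -0.026, 0.034) [267.52779224 253.44341465]
[[286.5, 261.0, 348.3, 293.8]] 365.8004468430493 [[-2.51445834e-01 -9.29179814e-01 -2.70924095e-01  4.93263874e-01]
 [ 9.67871361e-01 -2.41352251e-01 -7.05274356e-02  1.49355548e-01]
 [ 1.44529169e-04 -2.79953503e-01  9.60013550e-01  2.15937660e-01]
 [ 0.00000000e+00  0.00000000e+00  0.00000000e+00  1.00000000e+00]] [-0.69280165 -0.7438811   0.05125483] [ 3.26687226e-02 -4.47214258e+01  3.55468713e+00 -2.72372299e+01
  4.40416904e-02  6.22404087e-02  1.27709454e-04]
```

View pics/w3.png

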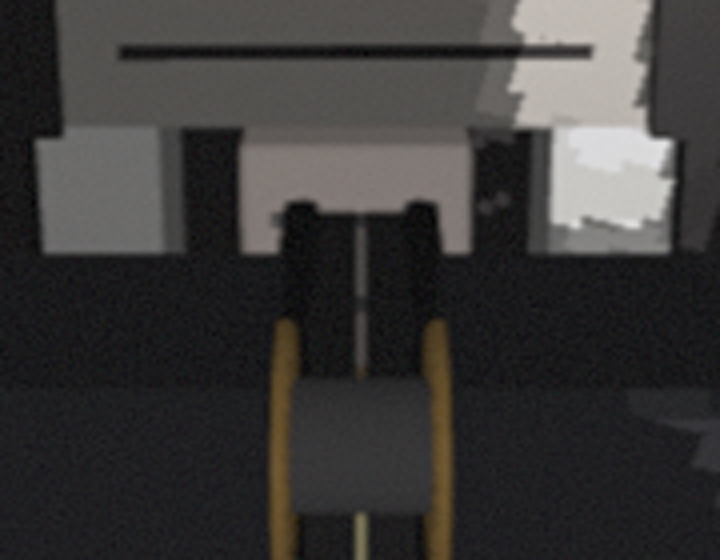

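The predicted fingertip edge was at row 261, but the real one shows at row 281. With the fingers shut, the tips stand about 20 mm further back than stated and haven't touched the tab yet. I'll keep going down while watching the force.

carry_out(
  plan="0 0 0.3 0 0 0;0 0 0.3 0 0 0;0 0 0.2 0 0 0;0 0 0.2 0 0 0",
)

```text
time_s: 5.95
tool_pos: [0.568, 0.1677, 0.0237]
orientation: [-3.142, -0.0, -2.889]
ft_force: [0.1, -0.1, 0.3]
opening: 0.0006
grasp_force: 0.0
```

carry_out(
  plan="0 0 0.2 0 0 0;0 0 0.2 0 0 0",
)

```text
time_s: 6.15
tool_pos: [0.5681, 0.1677, 0.02]
orientation: [3.142, -0.0, -2.889]
ft_force: [-1.0, -0.0, 6.4]
opening: 0.0002
grasp_force: 3.0
```

Contact at 6.4 N, with TCP z about 0.020. The tips are therefore about 20 mm behind the TCP. Now the press.

carry_out(
  plan="0 0 0.2 0 0 0;0 0 0.2 0 0 0;0 0 0.2 0 0 0",
)

```text
time_s: 6.45
tool_pos: [0.5681, 0.1677, 0.0148]
orientation: [3.141, -0.0, -2.889]
ft_force: [-2.1, -2.0, 5.9]
opening: 0.0004
grasp_force: 3.1
```

carry_out(
  plan="0 0 0.1 0 0 0;0 0 0.1 0 0 0;0 0 0.1 0 0 0",
)

```text
time_s: 6.75
tool_pos: [0.5681, 0.1678, 0.0118]
orientation: [3.141, -0.0, -2.889]
ft_force: [-3.2, -1.5, 8.5]
opening: 0.0003
grasp_force: 4.6
```

carry_out(
  plan="0 0 0.1 0 0 0;0 0 0.1 0 0 0",
)

```text
time_s: 6.95
tool_pos: [0.5682, 0.1678, 0.0115]
orientation: [3.141, -0.0, -2.889]
ft_force: [-7.6, -2.4, 22.1]
opening: 0.0002
grasp_force: 10.8
```

The stop is reached: 22 N at z 0.0115. I'll lift, then move back behind the rib.

carry_out(
  plan="0 0 -0.5 0 0 0;0 0 -1 0 0 0;0 0 -2 0 0 0;0 0 -2.5 0 0 0;3.4 0 0 0 0 0;3.4 0 0 0 0 0;0 0 0 0 0 0",
)

```text
time_s: 7.65
tool_pos: [0.498, 0.1496, 0.0684]
orientation: [3.141, -0.004, -2.889]
ft_force: [-0.1, 0.6, -0.4]
opening: 0.0006
grasp_force: 0.0
```

```bash
sed -i 's/x,y,a=.*/x,y,a=.5555,.1642,.255/' near.py; python3 near.py w4
```

```text
driver_tab 0.66 [314.6, 363.6, 322.0, 365.6] [0.5622 0.1672 0.04  ] fix [0.0073 0.0012]
driver_cover 0.63 [255.6, 227.6, 385.1, 292.5] [0.4932 0.1487 0.038 ] fix [-0.0642  0.0008]
7.65 [0.49800911 0.14957006 0.06844133] [-0.12780792  0.61992312 -0.4068242 ] [0.423917   0.13120776 0.25080082]
```

View pics/w4.png

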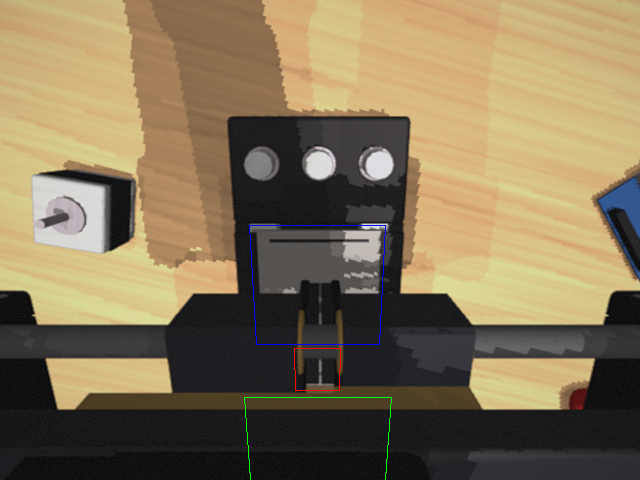

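The overlay fits: knobs at (262–376,163), cover in place, fingers behind the rib. I'll go down to about 5 mm above the plate and start pushing.

carry_out(
  plan="0 0 2 0 0 0;0 0 1.5 0 0 0;0 0 0.6 0 0 0;0 0 0.3 0 0 0;0 0 0 0 0 0;-0.5 0 0 0 0 0;-0.5 0 0 0 0 0;-0.3 0 0 0 0 0;-0.3 0 0 0 0 0;-0.3 0 0 0 0 0;-0.3 0 0 0 0 0",
)

```text
time_s: 8.9
tool_pos: [0.5238, 0.1563, 0.025]
orientation: [3.142, -0.0, -2.889]
ft_force: [0.0, -0.8, 0.3]
opening: 0.0004
grasp_force: 0.3
```

carry_out(
  plan="-0.5 0 0 0 0 0;-0.7 0 0 0 0 0;-0.7 0 0 0 0 0;-0.7 0 0 0 0 0;-0.7 0 0 0 0 0;-0.7 0 0 0 0 0;-0.7 0 0 0 0 0;-0.7 0 0 0 0 0;-0.7 0 0 0 0 0;-0.7 0 0 0 0 0;-0.5 0 0 0 0 0;-0.3 0 0 0 0 0;0 0 0 0 0 0",
)

```text
time_s: 10.2
tool_pos: [0.5976, 0.1753, 0.025]
orientation: [-3.142, 0.0, -2.889]
ft_force: [-0.3, 1.4, -0.2]
opening: 0.0005
grasp_force: 0.0
```

```bash
cat > chk.py <<'E'
from h import *
import sys
x,y,a=.5555,.1642,.255
im=robot.capture("top");cv2.imwrite(f"pics/{sys.argv[1]}.png",cv2.resize(im[130:330,200:460],None,fx=3,fy=3,interpolation=cv2.INTER_CUBIC))
for l in ["driver_cover","supply_cover"]:
  for r in robot.regions_of(l,"top")[:3]:
    v,u=np.nonzero(r["pixels"]);w=ray("top",(u.mean(),v.mean()),.038);d=w[:2]-[x,y]
    print(l,round(r["confidence"],2),r["rect"],"fix",np.round([np.cos(a)*d[0]+np.sin(a)*d[1],-np.sin(a)*d[0]+np.cos(a)*d[1]],4))
s=robot.sense();d=s["tool_pos"][:2]-[x,y];print(s["time_s"],"tcp fix x",np.cos(a)*d[0]+np.sin(a)*d[1],s["tool_pos"],s["ft_force"])
E
python3 chk.py t2
```

```text
driver_cover 0.82 [155.1, 354.5, 165.4, 384.2] fix [-0.2455  0.254 ]
supply_cover 0.96 [387.5, 242.1, 425.0, 280.6] fix [-0.1497 -0.3014]
10.35 tcp fix x 0.042954054733035485 [0.59702583 0.17518545 0.02495687] [ 0.52699545 -0.20501636 -0.00086648]
```

carry_out(
  plan="-0.5 0 0 0 0 0;-0.7 0 0 0 0 0;-0.7 0 0 0 0 0;-0.7 0 0 0 0 0;-0.7 0 0 0 0 0;-0.7 0 0 0 0 0;-0.6 0 0 0 0 0;-0.4 0 0 0 0 0;-0.3 0 0 0 0 0;-0.2 0 0 0 0 0;0 0 0 0 0 0;0.5 0 0 0 0 0;0 0 -2 0 0 0;0 0 -4 0 0 0;0 0 -4 0 0 0;4 0 -4 0 0 0;4 0 -2 0 0 0;4 0 0 0 0 0;3 0 0 0 0 0;0 0 0 0 0 0",
)

```text
time_s: 12.35
tool_pos: [0.5012, 0.1506, 0.1807]
orientation: [3.14, -0.001, -2.888]
ft_force: [1.1, 0.4, -0.8]
opening: 0.0005
grasp_force: 0.0
```

```bash
python3 near.py w5
```

```text
driver_tab 0.61 [260.0, 119.3, 376.2, 295.0] [0.4811 0.1453 0.04  ] fix [-0.0768  0.0005]
driver_tab 0.25 [1.2, 169.3, 7.2, 205.9] [ 0.5401 -0.1263  0.04  ] fix [-0.0882 -0.2772]
driver_cover 0.74 [532.1, 0.0, 639.8, 45.0] [0.2859 0.3166 0.038 ] fix [-0.2225  0.2155]
driver_cover 0.68 [304.3, 358.9, 333.7, 391.7] [0.6665 0.1944 0.038 ] fix [0.115  0.0012]
12.35 [0.50122991 0.15055883 0.18067066] [ 1.11441207  0.41011185 -0.82381165] [0.42668521 0.13186081 0.3628246 ]
```

View pics/w5.png

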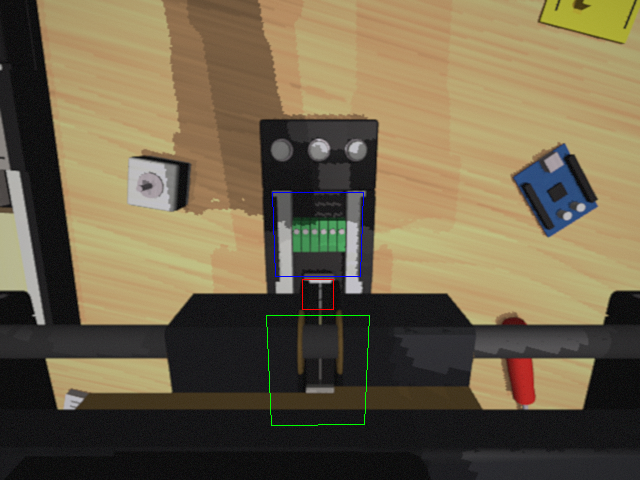

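The seat is empty, with green terminals showing at (320,235). The gripper hides the deck, so I'll check it from the scene camera.

Run:
```python
from h import *
im=robot.capture("scene");c=robot.get_calibration("scene")
x,y,a=.5555,.1642,.255
W=lambda p:[x+np.cos(a)*p[0]-np.sin(a)*p[1],y+np.sin(a)*p[0]+np.cos(a)*p[1],p[2]]
for r in robot.regions_of("driver_cover","scene")[:3]:
    v,u=np.nonzero(r["pixels"]);w=ray("scene",(u.mean(),v.mean()),.039,c);d=w[:2]-[x,y]
    print(round(r["confidence"],2),r["rect"],"fix",np.round([np.cos(a)*d[0]+np.sin(a)*d[1],-np.sin(a)*d[0]+np.cos(a)*d[1]],4))
o=cv2.resize(im[160:290,290:440],None,fx=5,fy=5,interpolation=cv2.INTER_CUBIC)
for P,col in [([(.06,.0405,.038),(.14,.0405,.038),(.14,-.0405,.038),(.06,-.0405,.038)],(255,0,0)),([(.165,.05,.04),(.165,-.05,.04)],(0,255,0))]:
    cv2.polylines(o,[np.int32([(proj("scene",W(p),c)-[290,160]+.5)*5 for p in P])],True,col,1)
cv2.imwrite("pics/s2.png",o[:600])
```

```text
0.83 [368.3, 223.7, 401.5, 253.6] fix [ 0.1022 -0.0026]
0.22 [372.6, 160.0, 396.5, 177.5] fix [-0.0655  0.2058]
```

View pics/s2.png

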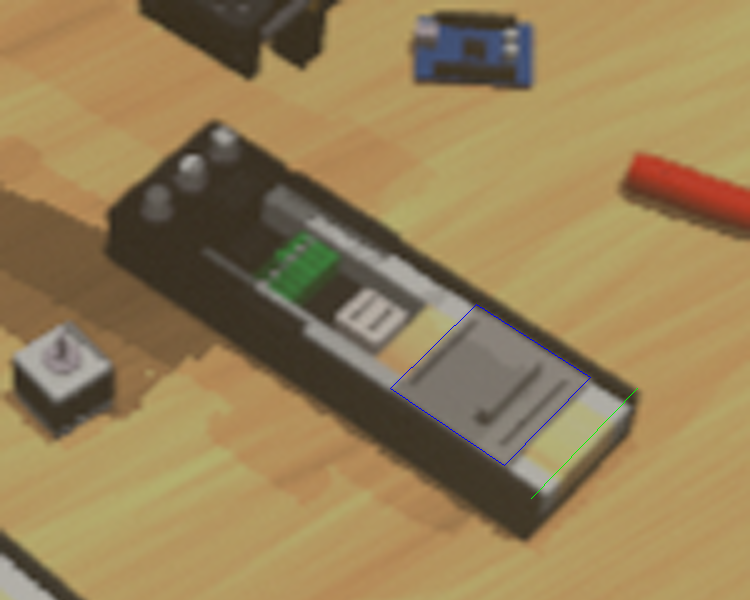

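The cover lies flat on the deck at fixture x of about 0.10 m, with bare deck on both sides. The tab is down, and the gripper touches nothing.

```bash
python3 -c "
from station import robot;print(robot.sign_off())"
```

```text
the job is handed in; nothing more can be done
None
```

The driver's snap tab is pressed fully down, its cover lies flat and wholly on the bare deck (about 100 mm along the fixture, the deck's centre), nothing else was touched, and the job was handed in at about 12.5 s of the 40 s limit.

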